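# Show the six-sided tile to the inspection camera

### The job

Ready the inspection camera by pressing its keys one at a time: the round key, then the square key, then the long bar key, each fully down. Then lift the six-sided tile out of the drying rack and hold it still in front of the lens, its centre on the lens axis 150 mm from the lens glass, the glazed face square to the lens and the same edge uppermost as in the rack. The program finishes while still holding the tile there; leave the other tiles, the pot, the jar and the camera's setting as they are.

Things in the scene. Friction and masses are not known exactly. Their poses are not given: they have to be found in the camera images.
- hex_tile: The tile to show: flat regular hexagon of pale clay, 100 mm across flats, 115 mm over corners (along y), 10 mm thick, 140 to 220 g, on edge in a rack slot. Origin at its very centre, 62 mm above the table at first, 50 mm below its level top edge (58 mm long, free to grasp from above). x: out of the glazed face (with a broad dark painted arc; the back is plain), y level along the top edge, z up.
- square_tile: Bystander: square tile of the same clay, 100 x 100 x 10 mm, on edge in another slot of the rack. Origin at the centre of its lower edge; x is its face normal, z up.
- tall_tile: Bystander: tall oblong tile of the same clay, 70 mm wide, 115 mm high, 10 mm thick, on edge in another slot of the rack. Origin at the centre of its lower edge; x is its face normal, z up.
- rack: Fixed wooden rack, board 210 (x) x 130 (y) x 12 mm, with 3 slots at x = -75, 0, 75 mm, each 13 mm wide between rails 8 mm thick, 34 mm high over the table; slot floor 12 mm over the table, slot ends open. The tiles' slots vary; all glazed faces look along rack +x, roughly to the robot's left. Origin: centre of underside, z up.
- lens (a point): Centre of the camera's front glass. x points out along the viewing axis (roughly to -y, 9 to 26 degrees down), y is level. 225 to 245 mm over the table. Behind it a grey head 56 x 60 x 50 mm with black barrel (42 mm across, 30 long) on a pivot that turns if pushed, on a 280 mm column; its steel base (150 x 120 x 14 mm) reaches forward about to under the lens.
- console: Fixed grey key box 85 (x) x 200 (y) x 34 mm with a black panel and three grey spring keys in a row along its y: the bar key at y = +60 mm, the round key in the middle, the square key at y = -60 mm. Origin at the underside's centre, z up.
- round_key_top (a point): Centre of the top of the round key (28 mm across), 45 mm above the table when up; moves down with the key.
- square_key_top (a point): Centre of the top of the square key (24 x 24 mm), 45 mm above the table when up.
- bar_key_top (a point): Centre of the top of the long bar key (34 mm along console x, 15 mm along console y), 45 mm above the table when up.
- round_key (a joint): Travel of the round key: 0 up, 0.006 m fully down; takes about 5 N fully down, springs back. Reads 0 to 0.006.
- square_key (a joint): Travel of the square key, as for the round key.
- bar_key (a joint): Travel of the bar key, as for the round key.
- glaze_pot: Bystander: open white ceramic pot, 80 mm across, 70 mm high, on the table beyond the rack. Origin at the centre of its underside.
- jar: Bystander: white lidded jar, 60 mm across, 75 mm high, on the table. Origin at the centre of its underside.
Not all that is in view belongs to the job. What is shaped like the hex_tile but red is not meant.

How it is judged:
By the outcome, as a careful person would: the job done as asked, in the order asked, and still so for the second after the job is handed in, while the arm keeps its last pose, push and grip.
It also fails if it takes over 56 s, if anything falls off the work surface, if the arm or the gripper's body presses on something with over 40 N, if the wrist force passes 120 N, or if a joint passes its speed limit or range.

### The arm

A 6-joint arm with a two-finger parallel gripper is mounted at the origin on the work surface. World frame = base frame: x ahead of the robot, y to its left, z up, the work surface at z = 0. Lengths are in mm, angles in rad, forces in N, time in s.
With the tool pointing down it reaches from about 350 to 975 mm from the base axis. Payload 7.1 kg.
Tool frame: the origin (TCP) lies at the very end of the fingers, on their centre line; the grasp point (between the pads) lies 19 mm behind it; z points along the fingers, y is the line along which they close (so a half turn about z gives the same grasp; the last joint's range is limited). The gripper opens to 88 mm and grips with 3 to 60 N. Pads are 20 mm wide; open, the fingers measure 115 mm over their backs; the gripper's body (75 mm by 178 mm) begins 61 mm behind the grasp point.
Start: joints at [-1.183, 0.423, 1.63, -0, 1.089, -0.019], TCP at [247.311, -573.971, 222.675] pointing down, gripper open.
Joint ranges: [-3, 3], [-0.9, 2.11], [0.09, 2.58], [-1.31, 4.45], [0.11, 2.69], [-2.54, 2.54]. Speed limits (rad/s): [2.39, 2.39, 3.01, 3.14, 3.14, 3.14].

### API

Orientations are given as a unit quaternion [x, y, z, w].
In Python, from cell import robot gives the robot as it stands.
- The arm moves only by the shell command python3 -m jog 'ROWS' [FORCE]. ROWS is JSON, a list of rows, each a list of 3 entries, a list of its own where there are three numbers: the shift along the tool's x, y, z in mm, then the turn, a rotation vector about the tool's x, y, z in degrees, then the finger opening in mm, from 0 to 87.8. A call has 1 to 12 rows; each row shifts and turns the commanded pose from where the row before left it, along the tool's axes as they then stand; what a row does not reach is not made up. A row lasts 1/8 s, in which the tool goes at most 62.5 mm and 10.7 degrees, less where a joint would pass 70% of its speed; a pose out of reach is approached as far as the arm can. A call with a gripper value outside its range is refused whole. The fingers move at their own pace and stop on an object; FORCE is the grip in N (left out, the last holds). Time passes only in rows, so rows that do not move let the fingers close. It gives the time, the measured TCP pose, the force, the opening and the grip force at its end, in the units of the state.
- robot.observe(): the state, without advancing time (a new reading comes with each control period).
- robot.read_camera(name): name is "side" or "top"; returns the picture (400x640x3 uint8, red, green, blue); there is no depth.
- robot.camera_params(name): a dict with "fovy" (degrees; the focal length in pixels is half the picture's height over the tangent of half this angle, whatever the lens; pixels are square), "cx", "cy" (the principal point, pixels), "T" (4x4, takes a point from camera to world coordinates). Camera axes: x right, y down, z forward; pixel columns grow to the right and rows downward; lengths in mm; the calibration is good to about 2 mm. A picture is of the moment at which its call begins. camera_params takes no time and is no camera call.
- robot.job_done(): hands the job in; it is judged then, once.
The state is a dict: "clock": time; "joints": joint angles; "qd": joint speeds; "effort": joint torques, N m; "eef_pos": TCP position; "tool_rot": TCP orientation; "ft_force": force on the tool from outside, world axes, zero at the start; "torque": the same for the moment, N m; "opening": finger opening in mm; "gripper_force": force on a finger pad.
Only numpy, scipy, OpenCV 4.12 (cv2) and the standard library are available. Lean on these libraries where they do the work, as an engineer would, in place of code of your own. Each camera call takes 0.05 s, during which the arm holds its last target. There are 200 camera calls.

## Working session

There is one attempt and no reset: what is moved stays moved. The work goes in short steps, Python scripts to look and compute and a shell command to move; the robot and the scene stay as the last step left them, time stands still between calls to the robot, and variables do not carry over. Pictures are saved under pics/ and viewed, at most 10 in all, crops included, and the job is handed in when it is done.

```bash
ls; mkdir -p pics; python3 - <<'E'
from cell import robot
import cv2
for n in ("side","top"):
    im=robot.read_camera(n); cv2.imwrite(f"pics/{n}0.png",cv2.cvtColor(im,cv2.COLOR_RGB2BGR)); print(n,robot.camera_params(n))
print(robot.observe())
E
```

```text
pics
side {'fovy': 45.22905559421262, 'cx': 309.1976836626834, 'cy': 204.46624870259305, 'T': array([[-9.93300562e-01, -5.56256144e-02,  1.01290599e-01,
         4.33620437e+02],
       [-1.15540348e-01,  4.94006257e-01, -8.61747205e-01,
         1.03147097e+03],
       [-2.10297200e-03, -8.67677134e-01, -4.97123695e-01,
         7.66478707e+02],
       [ 0.00000000e+00,  0.00000000e+00,  0.00000000e+00,
         1.00000000e+00]])}
top {'fovy': 52.56917223733669, 'cx': 323.06753636283463, 'cy': 198.22789369855568, 'T': array([[-9.85119037e-03, -9.87629062e-01,  1.56498528e-01,
         3.97745012e+02],
       [-9.99940163e-01,  8.98523517e-03, -6.23981280e-03,
         3.17735302e+01],
       [ 4.75644440e-03, -1.56550633e-01, -9.87658481e-01,
         1.17760314e+03],
       [ 0.00000000e+00,  0.00000000e+00,  0.00000000e+00,
         1.00000000e+00]])}
{'clock': 0.1, 'joints': array([-1.18302028e+00,  4.23742186e-01,  1.63062509e+00, -1.74018115e-05,
        1.08861378e+00, -1.90066552e-02]), 'qd': array([-6.86849187e-04, -2.08333531e-03, -7.72402544e-05, -1.59955335e-03,
        9.09573346e-05,  1.57919070e-04]), 'effort': array([-7.76388788e-04, -5.45614493e+01, -2.74325216e+01,  6.44658459e-02,
        1.87762961e-02, -3.67353482e-05]), 'eef_pos': array([ 247.10570555, -573.51478998,  221.98879615]), 'tool_rot': array([ 9.79386134e-01,  2.01995840e-01, -1.34851473e-04, -6.81021145e-04]), 'ft_force': array([0.48632329, 0.10759389, 0.02525164]), 'torque': array([-0.0394557 ,  0.02994369, -0.0217084 ]), 'gripper_force': 0.0, 'opening': 87.74722857616857}
```

View pics/side0.png

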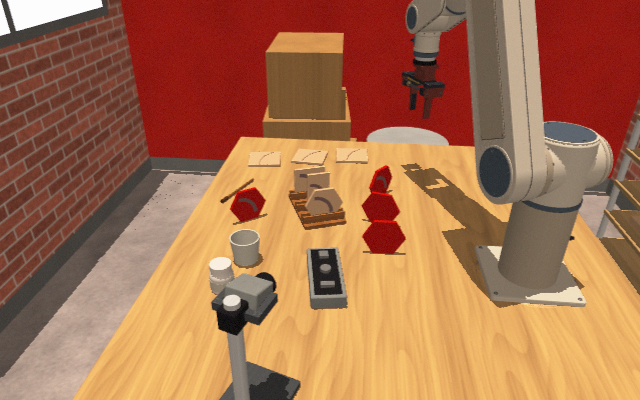

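View pics/top0.png

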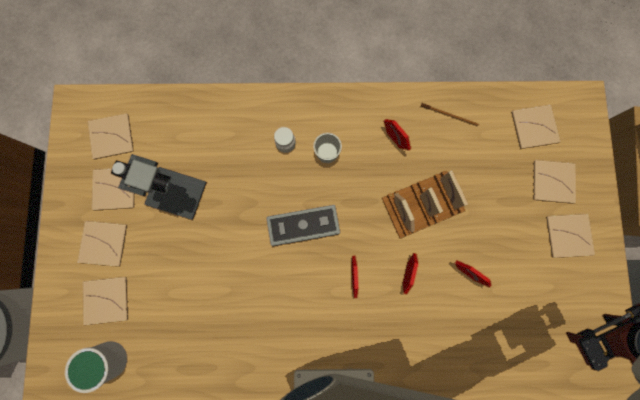

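The side view shows the console around (326,277), the rack around (316,205) with the pale hex tile nearest the camera, the inspection camera around (245,300), and red decoy hexagons. In the top view the rack is at (424,204), the console at (303,225) and the camera at (150,180).

```bash
python3 - <<'E'
import cv2,numpy as np
t=cv2.imread("pics/top0.png");s=cv2.imread("pics/side0.png")
def c(im,x0,y0,w,h,k): return cv2.resize(im[y0:y0+h,x0:x0+w],None,fx=k,fy=k,interpolation=cv2.INTER_CUBIC)
a=c(t,375,165,100,75,4);b=c(t,258,195,100,75,4);d=c(t,100,145,115,75,4);
A=c(s,283,160,66,75,5);B=c(s,298,240,60,72,5)
C=c(s,205,255,105,75,4)
cv2.imwrite("pics/z1.png",np.vstack([np.hstack([a,b]),np.hstack([cv2.resize(d,(460,300)),np.zeros((300,340,3),np.uint8)])]))
B=cv2.resize(B,(300,360))
p=np.zeros((600,800,3),np.uint8)
p[:375,:330]=A;p[:360,340:640]=B
p2=c(s,205,255,100,56,4);p[376:600,:400]=p2
cv2.imwrite("pics/z2.png",p)
E
```

```text
(no output)
```

View pics/z1.png

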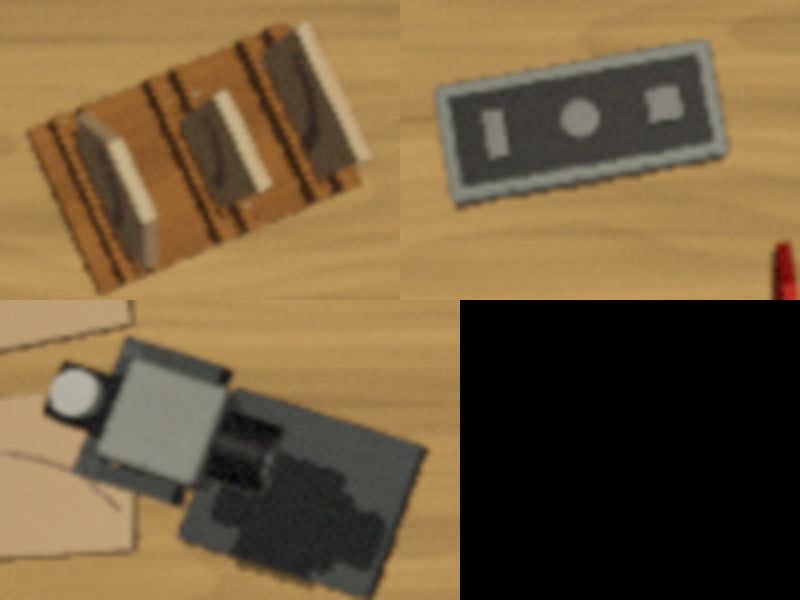

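View pics/z2.png

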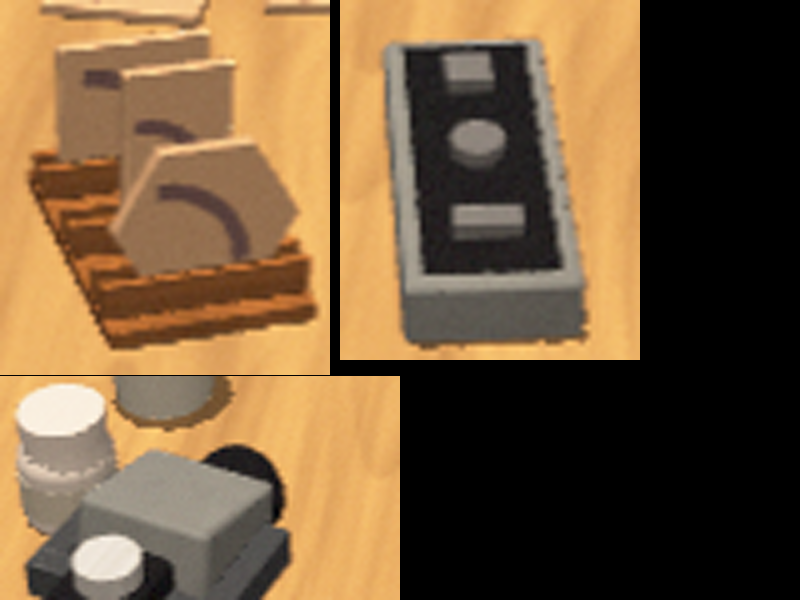

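z1 shows the hex tile in the left slot of the top view, with its top strip from about (405,203) to (413,220). The keys sit in a line: bar at (281,228), round at (303,224), square at (324,221). z2 shows the head's grey top face with four clear corners and the barrel beyond it.

```bash
cat > h.py <<'E'
import cv2,numpy as np
from cell import robot
P={n:robot.camera_params(n) for n in("side","top")}
def ray(n,uv):
    p=P[n];f=200/np.tan(np.radians(p["fovy"]/2));d=p["T"][:3,:3]@np.array([(uv[0]-p["cx"])/f,(uv[1]-p["cy"])/f,1]);return p["T"][:3,3],d/np.linalg.norm(d)
def onz(n,uv,z):
    o,d=ray(n,uv);return o+d*(z-o[2])/d[2]
def tri(a,b):
    (o1,d1),(o2,d2)=ray("top",a),ray("side",b)
    s=np.linalg.lstsq(np.c_[d1,-d2],o2-o1,rcond=None)[0];p,q=o1+s[0]*d1,o2+s[1]*d2
    return (p+q)/2,np.linalg.norm(p-q)
def proj(n,X):
    p=P[n];f=200/np.tan(np.radians(p["fovy"]/2));c=p["T"][:3,:3].T@(np.asarray(X)-p["T"][:3,3]);return np.array([p["cx"]+f*c[0]/c[2],p["cy"]+f*c[1]/c[2]])
E
python3 - <<'E'
from h import *
np.set_printoptions(precision=1,suppress=True)
t=cv2.imread("pics/top0.png");s=cv2.imread("pics/side0.png")
K=4
def blobs(im,x0,y0,w,h,f,amin):
    c=cv2.resize(im[y0:y0+h,x0:x0+w],None,fx=K,fy=K,interpolation=cv2.INTER_CUBIC)
    m=f(c.astype(int)).astype(np.uint8)
    cs,_=cv2.findContours(m,cv2.RETR_CCOMP,cv2.CHAIN_APPROX_NONE)
    o=[]
    for k in cs:
        a=cv2.contourArea(k)
        if a<amin: continue
        M=cv2.moments(k);g=np.array([M['m10'],M['m01']])/M['m00']
        off=lambda q:(np.asarray(q)+.5)/K-.5+[x0,y0]
        r=cv2.minAreaRect(k);q=cv2.approxPolyN(k,4,ensure_convex=True).reshape(-1,2) if a>300 else None
        o.append((a,off(g),off(cv2.boxPoints(r)),off(q)))
    return o
g=lambda c:c.mean(2)
print("keys")
for a,c,b,q in blobs(t,272,212,60,28,lambda c:g(c)>95,150): print(a,c,onz("top",c,45))
for a,c,b,q in blobs(s,312,245,28,52,lambda c:g(c)>85,150): print("s",a,c,onz("side",c,45))
print("strip")
for a,c,b,q in blobs(t,392,188,26,52,lambda c:(g(c)>150),150): print(a,c,onz("top",c,112));print(np.array([onz("top",x,112) for x in b]))
print("head")
hg=lambda c:(abs(c[...,0]-c[...,2])<22)&(g(c)>105)
for a,c,b,q in blobs(t,122,150,44,50,hg,1000): print(a,c,q)
for a,c,b,q in blobs(s,222,262,56,50,hg,1000): print("s",a,c,q)
def cr(u,v,x0,y0):return (np.array([u,v])+.5)/4-.5+[x0,y0]
L=[cr(*x,375,165) for x in[(28,130),(100,293),(360,183)]]
R=[onz("top",x,12) for x in L];print("rack",R, np.degrees(np.arctan2(*(R[1]-R[2])[1::-1])),R[0]/2+R[2]/2)
B=[onz("top",cr(u,v-300,100,145),14) for u,v in[(427,450),(375,598),(182,535)]];print("base",B,np.degrees(np.arctan2(*(B[1]-B[2])[1::-1])),np.degrees(np.arctan2(*(B[0]-B[1])[1::-1])))
H=[("+xf",(230,390),(155,450)),("-xf",(195,487),(272,487)),("+xr",(135,360),(85,500)),("-xr",(97,450),(205,535))]
for n,a,b in H: print(n,tri(cr(a[0],a[1]-300,100,145),cr(b[0],b[1]-376,205,255)))
E
```

```text
keys
569.5 [325.1 238.1] [464.6  20.   45. ]
1940.5 [312.5 235.9] [471.   55.1  45. ]
834.0 [281.4 227.9] [494.1 142.1  45. ]
1055.0 [302.5 224.1] [504.4  82.9  45. ]
1015.0 [323.6 220.4] [514.2  23.8  45. ]
2056.0 [284.4 213.9] [533.6 134.   45. ]
s 889.0 [327.1 282.6] [495.9 143.7  45. ]
s 1471.0 [321.2 291.6] [506.7 177.4  45. ]
s 947.0 [325.1 267.1] [506.   84.6  45. ]
s 778.5 [323.2 253. ] [516.   25.7  45. ]
s 2851.0 [330.1 251.1] [499.1  15.4  45. ]
strip
916.0 [407.7 209.7] [ 533.6 -199.4  112. ]
[[ 558.  -184.7  112. ]
 [ 561.6 -192.9  112. ]
 [ 509.8 -213.9  112. ]
 [ 506.2 -205.8  112. ]]
head
9600.0 [140.  174.9] [[156.1 167.1]
 [147.1 190.6]
 [123.4 182.6]
 [132.9 159.1]]
s 16179.0 [243.6 290.9] [[273.6 280.9]
 [252.6 307.9]
 [219.1 312.1]
 [228.1 269.9]]
s 1487.0 [231.7 300.8] [[246.9 294.4]
 [234.9 306.4]
 [222.6 306.4]
 [222.6 294.4]]
rack [array([ 584.1, -146.5,   12. ]), array([ 465.1, -194.4,   12. ]), array([ 543. , -386.5,   12. ])] 112.04811108309045 [ 563.6 -266.5   12. ]
base [array([632.9, 365.1,  14. ]), array([524.6, 398.7,  14. ]), array([571.7, 540.1,  14. ])] -108.43910783701324 -17.222600340749203
+xf (array([618.2, 407.2, 266.5]), np.float64(0.35321097289633596))
-xf (array([563.6, 424.7, 265.5]), np.float64(3.7191983679199603))
+xr (array([633.4, 457.1, 278.9]), np.float64(0.7906299032856385))
-xr (array([581.2, 474.3, 280.7]), np.float64(1.1615220546817182))
```

```bash
python3 -m jog '[[[49.3,-21.3,0],[0,0,0],0],[[49.3,-21.3,0],[0,0,0],0],[[49.3,-21.3,0],[0,0,0],0],[[49.3,-21.3,0],[0,0,0],0],[[49.3,-21.3,0],[0,0,0],0],[[49.3,-21.3,0],[0,0,0],0],[[49.3,-21.3,0],[0,0,0],0]]' 20
python3 -m jog '[[[21.7,-50.4,0],[0,0,0],0],[[21.7,-50.4,0],[0,0,0],0],[[21.7,-50.4,0],[0,0,0],0],[[21.7,-50.4,0],[0,0,0],0],[[21.7,-50.4,0],[0,0,0],0],[[21.7,-50.4,0],[0,0,0],0],[[21.7,-50.4,0],[0,0,0],0]]'
python3 -m jog '[[[0,0,15],[0,0,-9.55],0],[[0,0,15],[0,0,-9.55],0],[[0,0,15],[0,0,-9.55],0],[[0,0,15],[0,0,-9.55],0],[[0,0,15],[0,0,-9.55],0],[[0,0,15],[0,0,-9.55],0],[[0,0,15],[0,0,-9.55],0],[[0,0,15],[0,0,-9.55],0],[[0,0,0],[0,0,0],0]]'
cat >> h.py <<'E'
from scipy.spatial.transform import Rotation as Ro
def to(target,Rt=None):
    s=robot.observe();R=Ro.from_quat(s["tool_rot"])
    sh=R.inv().apply(np.asarray(target)-s["eef_pos"]);np.set_printoptions(precision=2,suppress=True)
    print("clk",s["clock"],"pos",s["eef_pos"],"F",s["ft_force"],"op",s["opening"],"gf",s["gripper_force"],"j",s["joints"]);print("tool axes",R.as_matrix().T[0],R.as_matrix().T[2],"shift",sh)
    if Rt is not None: print("turn deg",np.degrees((R.inv()*Rt).as_rotvec()))
E
python3 -c "
from h import *
to([505.3,83.8,60])"
```

```text
clock: 0.98
eef_pos: [506.1, -299.0, 222.4]
tool_rot: [0.979, 0.202, -0.0, -0.0]
ft_force: [0.8, -0.5, -0.3]
opening: 21.4
gripper_force: 0.0
clock: 1.85
eef_pos: [504.8, 85.3, 222.6]
tool_rot: [0.979, 0.202, -0.0, 0.0]
ft_force: [1.0, -0.8, 0.0]
opening: -0.0
gripper_force: 0.0
clock: 2.98
eef_pos: [504.1, 83.5, 101.6]
tool_rot: [0.645, 0.764, -0.001, -0.001]
ft_force: [-0.1, -0.0, 0.7]
opening: 0.2
gripper_force: 0.0
clk 2.975 pos [504.12  83.46 101.61] F [-0.13 -0.05  0.67] op 0.1892079582895067 gf 0.0 j [ 0.14  0.44  1.96 -0.    0.74 -0.03]
tool axes [-0.17  0.99  0.  ] [-0. -0. -1.] shift [ 0.13  1.34 41.61]
```

```bash
python3 - <<'E'
import cv2,numpy as np
s=cv2.imread("pics/side0.png").mean(2).astype(int); t=cv2.imread("pics/top0.png").mean(2).astype(int)
np.set_printoptions(linewidth=300)
print("side cols222-278 rows 262-312");print('\n'.join(f"{r}: "+' '.join(f"{v:3d}" for v in s[r,220:280]) for r in range(264,312,1)))
E
```

```text
side cols222-278 rows 262-312
264: 236 237 237 237 236 236 237 237 237 233 205 135 176 177 160  94  89  97 111 123 120 124 126 123 126 124 125 127 122 124 124 121 101  84  80  81  82  85  87 117 159 156 151 153 155 162 166 168 167 165 165 172 173 175 176 176 178 179 178 177
265: 236 237 238 237 237 236 237 238 237 222 137 140 177 178 176 160  97  97  92  93 107 114 127 139 125 128 132 129 105 100  91  87  87  82  85  82  86  88 121 164 159 152 151 153 159 162 166 166 163 164 169 174 176 174 174 177 179 178 176 179
266: 237 237 237 237 235 237 237 237 224 151 115 140 178 177 177 177 176 161  93  86  90  89  93  97  98  95  92  90  90  89  91  91  86  84  88 115 162 164 165 162 159 148 155 156 160 164 167 165 164 163 168 175 178 175 176 179 180 180 177 180
267: 237 238 236 237 237 237 226 171 130 123 117 141 177 171 174 179 180 178 161  94  97  98 100 103 105  94  93  91  94  92  95  92  82 116 160 160 163 168 165 158 156 152 157 160 164 166 167 163 161 166 172 176 177 175 177 180 181 181 179 180
268: 237 237 236 238 233 214 182 130 126 123 114 131 164 172 177 177 178 175 174 173 178 1
[... 9989 characters left out ...]
26 127 129 127 125 128 130 129 126 106  59  25  31  32  28  18  17  14  15  23  57  85  79  81  92 101  99 100  96  86  82  82  84  86  82  83  83  79  56  42  41  37  43  42 112 177 178 176 174 176 173 167 166
310:  37  36  34  32  36  45  75 109 127 126 124 126 126 129 116  74  68  35  32  32  23  22  13  11  19  23  54  83  86  81  81  82  84  86  92  93  83  82  83  84  81  81  85  81  62  40  40  39  43  43  91 156 175 178 175 175 176 170 162 165
311:  31  26  34  32  27  33  35  33  39  51  41  50  49  31  36  33  31  30  30  24  19  14  22  19  20  54  82  83  80  81  83  82  84  84  91  99  85  91  87  92  84  83  80  63  38  41  40  46  39  75 138 175 177 177 173 175 175 168 166 168
```

```bash
python3 - <<'E'
from h import *
np.set_printoptions(precision=2,suppress=True)
T=[(156.4,167.1),(147.5,190.9),(133.1,159.3),(123.6,182.4)]
S=[(241.7,272.7),(273.9,281.8),(224.6,285.6),(256,295.7)]
X=[];
for a,b in zip(T,S):
    p,e=tri(a,b);X.append(p);print(p,e)
X=np.array(X)
m=np.array([[28,30,25],[28,-30,25],[-28,30,25],[-28,-30,25]],float)
print("lens model y sign: +x side is y+")
c=X.mean(0);R,r=Ro.align_vectors(X-c,m-m.mean(0));print("rms",r);M=R.as_matrix();a,y,n=M.T
print("axis",a,"y",y,"pitch",np.degrees(np.arcsin(-a[2])),"yaw",np.degrees(np.arctan2(a[1],a[0])))
print("edges",np.linalg.norm(X[0]-X[1]),np.linalg.norm(X[2]-X[3]),np.linalg.norm(X[0]-X[2]),np.linalg.norm(X[1]-X[3]))
for p in(12,14,16,18):
    p=np.radians(p);w=np.radians(-107.8);a=np.array([np.cos(p)*np.cos(w),np.cos(p)*np.sin(w),-np.sin(p)]);n=np.array([np.sin(p)*np.cos(w),np.sin(p)*np.sin(w),np.cos(p)]);y=np.cross(n,a)
    L=c-25*n+58*a;th=np.linspace(0,6.28,90)
    C=np.array([L+21*(np.cos(t)*y+np.sin(t)*n) for t in th]);
    s=np.array([proj("side",q) for q in C]);t=np.array([proj("top",q) for q in C])
    print(np.degrees(p),"L",L,"side maxcol,minrow",s[:,0].max(),s[:,1].min(),s[s[:,1].argmin()],"top maxcol",t[:,0].max(),t[t[:,0].argmax()],"maxrow",t[:,1].max(), "corner resid", [(proj(k,c+28*sx*a+30*sy*y)-q) .round(1).tolist()for k,Q in(("top",T),("side",S)) for (sx,sy),q in zip([(1,1),(1,-1),(-1,1),(-1,-1)],Q)])
t=cv2.imread("pics/top0.png").mean(2).astype(int)
print('\n'.join(f"{r}: "+' '.join(f"{v:3d}" for v in t[r,148:176]) for r in range(164,198)))
E
```

```text
[619.35 408.57 267.93] 3.0366807787590466
[562.78 425.59 267.8 ] 0.6775505591021532
[634.72 457.74 279.24] 1.936715414497248
[580.89 475.61 279.21] 1.098577858793388
lens model y sign: +x side is y+
rms 3.617224053249025
axis [-0.3  -0.93 -0.21] y [ 0.95 -0.31 -0.  ] pitch 12.243692168137237 yaw -108.04206279677794
edges 59.0716216279738 56.718293839617296 52.737042589293786 54.40267168721649
12.000000000000002 L [583.68 392.81 237.03] side maxcol,minrow 277.045964015909 271.6379652058634 [263.71 271.64] top maxcol 170.90631501251863 [170.91 177.14] maxrow 192.61164687693025 corner resid [[0.8, -0.8], [0.3, -0.0], [-0.5, -1.1], [-0.8, 0.5], [1.0, -0.4], [0.4, -0.2], [-0.6, 0.4], [1.2, 0.7]]
14.0 L [584.08 394.05 235.25] side maxcol,minrow 276.7461084783499 272.7407500581748 [263.58 272.74] top maxcol 170.5487609350718 [170.55 176.8 ] maxrow 192.56739355263846 corner resid [[0.9, -0.7], [0.4, 0.0], [-0.6, -1.2], [-0.9, 0.4], [1.0, 0.1], [0.4, 0.4], [-0.6, -0.1], [1.2, 0.2]]
16.0 L [584.49 395.35 233.53] side maxcol,minrow 276.4297999221043 273.8538133782331 [263.44 273.85] top maxcol 
[... 3745 characters left out ...]
92:  67  57  57  53  64  69  62  34  37  41  41  46  35  36  35  31  30  43  43  41  36  35  41  40  37  41  36  39
193:  81  70  71  65  71  65  54  42  37  36  30  36  40  48  50  40  43  48  40  36  34  39  42  41  36  41  39  36
194:  82  71  70  68  71  59  39  41  37  36  34  37  33  41  40  36  40  39  38  30  38  36  38  36  38  34  38  40
195:  73  73  71  71  68  58  38  35  40  35  38  35  38  39  35  36  37  34  31  35  42  35  34  37  36  34  40  40
196:  67  70  66  68  62  52  40  31  40  38  38  38  36  36  35  38  42  36  41  37  37  37  39  38  41  42  34  42
197:  69  72  69  66  61  40  37  35  39  32  33  32  39  32  36  41  42  38  32  37  33  40  38  41  37  37  36  32
```

```bash
python3 -m jog '[[[0,1.2,25],[0,0,0],0],[[0,0,15],[0,0,0],0],[[0,0,12],[0,0,0],0],[[0,0,10.5],[0,0,0],0],[[0,0,0],[0,0,0],0],[[0,0,0],[0,0,0],0]]'
```

```text
clock: 3.72
eef_pos: [506.4, 83.8, 40.3]
tool_rot: [0.645, 0.764, -0.0, -0.0]
ft_force: [-1.2, -0.9, 3.4]
opening: 0.5
gripper_force: 2.0
```

```bash
python3 -m jog '[[[0,0,1.5],[0,0,0],0],[[0,0,0.5],[0,0,0],0],[[0,0,0],[0,0,0],0]]'
```

```text
clock: 4.1
eef_pos: [506.5, 83.8, 39.1]
tool_rot: [0.645, 0.764, 0.0, 0.0]
ft_force: [-4.5, -0.5, 15.7]
opening: 0.7
gripper_force: 7.2
```

```bash
python3 -m jog '[[[0,0,-15],[0,0,0],0],[[0,0,-10],[0,0,0],0],[[-29.9,-0.2,0],[0,0,0],0],[[-29.9,-0.3,0],[0,0,0],0],[[0,0,0],[0,0,0],0],[[0,0,10],[0,0,0],0],[[0,0,8],[0,0,0],0],[[0,0,5],[0,0,0],0],[[0,0,2],[0,0,0],0],[[0,0,0],[0,0,0],0]]'
```

```text
clock: 5.35
eef_pos: [515.6, 25.5, 39.0]
tool_rot: [0.645, 0.765, -0.0, -0.0]
ft_force: [-4.8, 1.5, 17.7]
opening: 0.4
gripper_force: 8.6
```

```bash
python3 -m jog '[[[0,0,-15],[0,0,0],0],[[0,0,-10],[0,0,0],0],[[39.9,0.1,0],[0,0,0],0],[[39.9,0.1,0],[0,0,0],0],[[39.9,0.2,0],[0,0,0],0],[[0,0,0],[0,0,0],0],[[0,0,10],[0,0,0],0],[[0,0,8],[0,0,0],0],[[0,0,5],[0,0,0],0],[[0,0,2],[0,0,0],0],[[0,0,0],[0,0,0],0]]'
```

```text
clock: 6.72
eef_pos: [496.1, 142.0, 39.0]
tool_rot: [0.645, 0.764, -0.0, -0.0]
ft_force: [-4.1, -3.0, 17.4]
opening: 0.2
gripper_force: 8.3
```

```bash
python3 -m jog '[[[0,0,-45],[0,0,0],0],[[0,0,-60],[0,0,0],0],[[0,0,-60],[0,0,0],30],[[-57.3,-3.3,0],[0,0,0],40],[[-57.3,-3.3,0],[0,0,0],40],[[-57.3,-3.3,0],[0,0,0],40],[[-57.3,-3.3,0],[0,0,0],40],[[-57.3,-3.3,0],[0,0,0],40],[[-57.3,-3.3,0],[0,0,0],40]]'
python3 -m jog '[[[0,0,0],[0,0,-10.25],40],[[0,0,0],[0,0,-10.25],40],[[0,0,0],[0,0,-10.25],40],[[0,0,0],[0,0,-10.25],40],[[0,0,0],[0,0,-10.25],40],[[0,0,0],[0,0,-10.25],40],[[0,0,0],[0,0,-10.25],40],[[0,0,0],[0,0,-10.25],40],[[0,0,0],[0,0,-10.25],40],[[0,0,0],[0,0,-10.25],40],[[0,0,0],[0,0,0],40]]'
python3 - <<'E'
from h import *
w=np.radians(202.1)
Rt=Ro.from_matrix(np.array([[np.cos(w),np.sin(w),0],[np.sin(w),-np.cos(w),0],[0,0,-1]]))
to([533.8,-199.2,130],Rt)
# side view of tile strip: predicted top edge ends vs picture rows
t=np.array([np.cos(np.radians(22.1)),np.sin(np.radians(22.1)),0]);n=np.array([-t[1],t[0],0])
C=np.array([533.6,-199.4,112])
for a in(-28.9,28.9):
  for b in(-5,5): print(a,b,proj("side",C+a*t+b*n),proj("top",C+a*t+b*n))
E
python3 - <<'E'
import cv2
s=cv2.imread("pics/side0.png").mean(2).astype(int)
print('\n'.join(f"{r}: "+' '.join(f"{v:3d}" for v in s[r,305:345]) for r in range(182,212)))
t=cv2.imread("pics/top0.png").mean(2).astype(int)
print('\n'.join(f"{r}: "+' '.join(f"{v:3d}" for v in t[r,392:420]) for r in range(190,235)))
E
```

```text
clock: 7.85
eef_pos: [534.2, -201.8, 202.8]
tool_rot: [0.645, 0.764, -0.0, -0.0]
ft_force: [1.6, 1.2, -0.8]
opening: 39.9
gripper_force: 0.0
clock: 9.22
eef_pos: [534.2, -199.8, 202.7]
tool_rot: [-0.191, 0.982, 0.0, -0.0]
ft_force: [0.2, 0.4, -0.7]
opening: 40.1
gripper_force: 0.0
clk 9.225 pos [ 534.18 -199.8   202.7 ] F [ 0.25  0.39 -0.66] op 40.05488027063081 gf 0.0 j [-0.38  0.37  1.77 -0.    1.01 -2.33]
tool axes [-0.93 -0.38  0.  ] [-0.  0. -1.] shift [ 0.08  0.66 72.7 ]
turn deg [ 0.03 -0.03 -0.03]
-28.9 -5 [333.36 186.72] [413.97 219.02]
-28.9 5 [334.42 188.25] [410.54 220.47]
28.9 -5 [314.4  189.22] [404.92 199.1 ]
28.9 5 [315.35 190.79] [401.51 200.53]
182: 110 107 105 112 114 114 111 111 111 111 112 112 114 114 114 111 114 114 113 113 111 111 113 115 141 172 172 170 170 168 168 167 168 168 172 176 177 175 174 178
183: 113 108 107 115 111 113 114 113 109 112 112 113 114 112 116 114 113 111 112 113 111 112 114 114 140 173 171 170 166 168 161 168 169 171 174 177 177 176 177 181
184: 110 109 107 112 110  95  83  74  70  78  77  84 103 112 110 111 114 113 111 112 112 113 111 11
[... 9085 characters left out ...]
29: 139 142 128 100  85 100  99  96  93  86  61  73  93  88  68  53  66  68  79  96 105 110 103  93  91  87  92 100
230: 141 143 140 119  83  92  97  95  94  96  75  58  76  95  86  69  64  76  76  94 107 110 105  96  94  90 104 117
231: 142 142 141 119  73  77  95  99  98  95  78  53  69  94  95  87  74  80  80  86  97 101 101  98 100 108 124 140
232: 138 137 137 124  90  77  93  97  94  95  78  54  50  83  93  88  73  71  80  73  71  85 106 113 125 135 138 140
233: 139 136 139 135 119  88  86  93  96  92  86  59  42  70  97  97  88  77  90  89  99 113 129 137 138 139 138 141
234: 141 141 138 138 135 112  81  89  90  91  93  80  59  54  84 100  94  97 104 119 137 137 139 142 142 143 140 142
```

```bash
python3 -m jog '[[[0,0.5,40],[0,0,0],40],[[0,0,40],[0,0,0],40],[[0,0,25],[0,0,0],40],[[0,0,13.7],[0,0,0],40],[[0,0,0],[0,0,0],40],[[0,0,0],[0,0,0],5],[[0,0,0],[0,0,0],5],[[0,0,0],[0,0,0],5],[[0,0,0],[0,0,0],5],[[0,0,0],[0,0,0],5]]' 30
python3 - <<'E'
from h import *
to([533.8,-199.2,84])
t=cv2.cvtColor(robot.read_camera("top"),cv2.COLOR_RGB2BGR);s=cv2.cvtColor(robot.read_camera("side"),cv2.COLOR_RGB2BGR)
cv2.imwrite("pics/g.png",np.hstack([cv2.resize(t[150:250,370:490],(400,400*100//120)),cv2.resize(s[150:250,270:390],(400,400*100//120))]))
E
```

```text
clock: 10.48
eef_pos: [534.8, -199.0, 85.1]
tool_rot: [-0.193, 0.981, -0.0, 0.0]
ft_force: [-0.9, 1.4, 5.2]
opening: 9.7
gripper_force: 30.0
clk 10.475 pos [ 534.81 -199.03   85.1 ] F [-0.87  1.43  5.22] op 9.66792259173217 gf 30.000068843364716 j [-0.38  0.54  1.83 -0.    0.77 -2.34]
tool axes [-0.93 -0.38 -0.  ] [ 0. -0. -1.] shift [1.   0.23 1.1 ]
```

View pics/g.png

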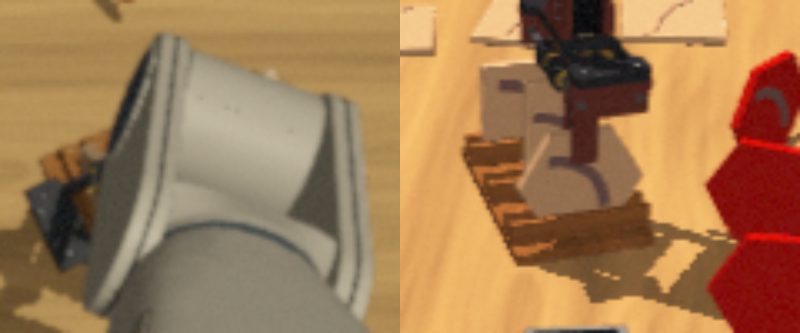

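The grasp view shows the fingers centred on the hex tile's top edge, around (583,150) in the right panel, and the other tiles untouched. Lifting and moving on.

```bash
python3 -m jog '[[[0,0,-10],[0,0,0],5],[[0,0,-30],[0,0,0],5],[[0,0,-50],[0,0,0],5],[[0,0,-40],[0,0,0],5],[[0,0,0],[0,0,0],5]]'
cat >> h.py <<'E'
def goal(L,p,w,off,dist=150):
    p,w=np.radians([p,w]);a=np.array([np.cos(p)*np.cos(w),np.cos(p)*np.sin(w),-np.sin(p)]);n=np.array([np.sin(p)*np.cos(w),np.sin(p)*np.sin(w),np.cos(p)])
    R=np.c_[np.cross(-a,-n),-a,-n];C=np.asarray(L)+dist*a
    return C-R@np.asarray(off),Ro.from_matrix(R),C
E
python3 - <<'E'
from h import *
p,R,C=goal([583.7,392.9,236.9],12.2,-107.9,[0.3,0,23.1]);print(p,C,R.as_matrix())
to(p-[0,100,0],R)
E
```

```text
clock: 11.2
eef_pos: [536.2, -199.6, 218.0]
tool_rot: [-0.193, 0.981, -0.002, 0.003]
ft_force: [0.3, -0.2, -2.2]
opening: 10.0
gripper_force: 30.0
[537.42279888 248.64696282 227.77958769] [538.63771348 253.38447571 205.20128053] [[-0.9515944   0.30041524  0.06495207]
 [ 0.30735662  0.9301035   0.20109549]
 [ 0.          0.2113248  -0.97741589]]
clk 11.2 pos [ 536.19 -199.6   217.95] F [ 0.27 -0.21 -2.17] op 10.025949740973532 gf 29.996230602264404 j [-0.38  0.35  1.76 -0.    1.03 -2.34]
tool axes [-0.93 -0.38 -0.  ] [ 0.01 -0.   -1.  ] shift [-132.84  321.89  -10.65]
turn deg [-11.85  -3.93  40.  ]
```

```bash
python3 -m jog '[[[-8,18,-1],[0,0,0],5],[[-15,36,-1],[0,0,0],5],[[-15,36,-1],[0,0,0],5],[[-15,36,-1],[0,0,0],5],[[-15,36,-1],[0,0,0],5],[[-15,36,-1],[0,0,0],5],[[-15,36,-1],[0,0,0],5],[[-15,36,-1],[0,0,0],5],[[-15,36,-1],[0,0,0],5],[[-8,18,-1],[0,0,0],5],[[0,0,0],[0,0,0],5]]'
python3 -m jog '[[[0,0,0],[-1.98,-0.66,6.67],5],[[0,0,0],[-1.98,-0.66,6.67],5],[[0,0,0],[-1.98,-0.66,6.67],5],[[0,0,0],[-1.98,-0.66,6.67],5],[[0,0,0],[-1.98,-0.66,6.67],5],[[0,0,0],[-1.98,-0.66,6.67],5],[[0,0,0],[0,0,0],5],[[0,0,0],[0,0,0],5]]'
python3 - <<'E'
from h import *
p,R,C=goal([583.7,392.9,236.9],12.2,-107.9,[0.3,0,23.1])
to(p,R)
t=cv2.cvtColor(robot.read_camera("top"),cv2.COLOR_RGB2BGR);s=cv2.cvtColor(robot.read_camera("side"),cv2.COLOR_RGB2BGR)
cv2.imwrite("pics/t1.png",t);cv2.imwrite("pics/s1.png",s)
cv2.imwrite("pics/v1.png",np.vstack([cv2.resize(t[130:260,110:370],(600,300)),cv2.resize(s[180:340,180:380],(375,300)).repeat(1,1) if 0 else cv2.copyMakeBorder(cv2.resize(s[180:340,180:380],(375,300)),0,0,0,225,0)]))
E
```

```text
clock: 12.58
eef_pos: [537.0, 153.6, 223.4]
tool_rot: [-0.194, 0.981, -0.0, -0.001]
ft_force: [0.1, -0.6, -1.3]
opening: 9.8
gripper_force: 30.0
clock: 13.58
eef_pos: [537.8, 151.8, 224.3]
tool_rot: [0.155, 0.982, 0.106, 0.014]
ft_force: [0.4, 0.1, -0.8]
opening: 9.8
gripper_force: 30.0
clk 13.575 pos [537.83 151.77 224.32] F [ 0.39  0.12 -0.8 ] op 9.845694438351833 gf 29.995818436145782 j [ 0.15  0.29  1.85  0.24  0.93 -1.25]
tool axes [-0.95  0.31  0.01] [ 0.06  0.2  -0.98] shift [30.1  90.7  16.27]
turn deg [ 0.01 -0.35 -0.02]
```

View pics/v1.png

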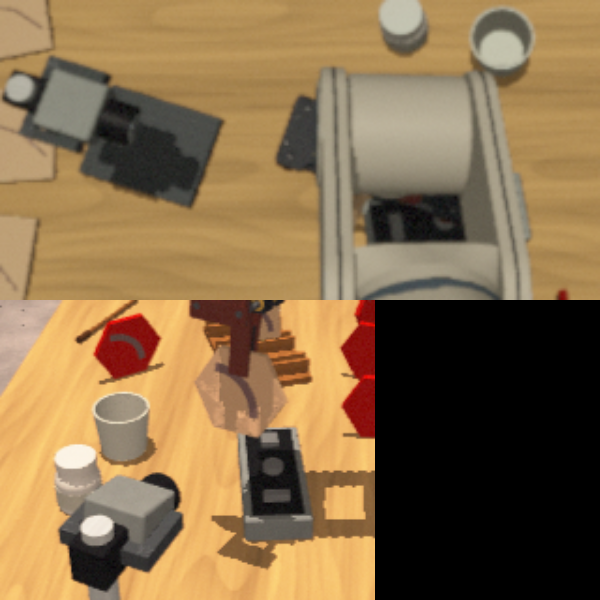

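The tile is held upright with its glazed side towards the lens, at about (240,390) in the lower panel. Final approach.

```bash
python3 -m jog '[[[3,8,1.5],[0,-0.35,0],5],[[6,18,3.2],[0,0,0],5],[[6,18,3.2],[0,0,0],5],[[6,18,3.2],[0,0,0],5],[[6,18,3.2],[0,0,0],5],[[3.1,10.7,2],[0,0,0],5],[[0,0,0],[0,0,0],5],[[0,0,0],[0,0,0],5]]'
python3 - <<'E'
from h import *
L=[583.7,392.9,236.9]
p,R,C=goal(L,12.2,-107.9,[0.3,0,23.1])
to(p,R)
t=cv2.cvtColor(robot.read_camera("top"),cv2.COLOR_RGB2BGR);s=cv2.cvtColor(robot.read_camera("side"),cv2.COLOR_RGB2BGR)
cv2.imwrite("pics/t2.png",t);cv2.imwrite("pics/s2.png",s)
# predicted hex corners of glazed face
M=R.as_matrix();y=-M[:,0];z=-M[:,2];x=M[:,1]
for k,(a,b) in enumerate([(28.9,50),(57.7,0),(28.9,-50),(-28.9,-50),(-57.7,0),(-28.9,50)]): print(k,proj("side",C+5*x+a*y+b*z),proj("top",C+5*x+a*y+b*z))
v=cv2.resize(s[190:290,230:370],(840,600),interpolation=cv2.INTER_CUBIC)[:, :800]
cv2.imwrite("pics/v2.png",v)
E
```

```text
clock: 14.68
eef_pos: [537.6, 249.1, 227.7]
tool_rot: [0.156, 0.982, 0.105, 0.017]
ft_force: [0.5, 0.3, -2.5]
opening: 9.7
gripper_force: 30.0
clk 14.675 pos [537.59 249.08 227.71] F [ 0.45  0.35 -2.53] op 9.720367673844391 gf 29.995892643928528 j [ 0.32  0.32  1.8   0.22  0.91 -1.06]
tool axes [-0.95  0.31  0.  ] [ 0.07  0.2  -0.98] shift [ 0.02 -0.44 -0.16]
turn deg [ 0.04  0.   -0.1 ]
0 [290.37 227.19] [230.76 190.31]
1 [275.89 246.88] [235.   181.47]
2 [286.79 272.59] [231.37 194.61]
3 [312.56 279.98] [223.79 216.11]
4 [328.31 260.9 ] [219.09 226.51]
5 [317.11 233.81] [222.37 214.03]
```

View pics/v2.png

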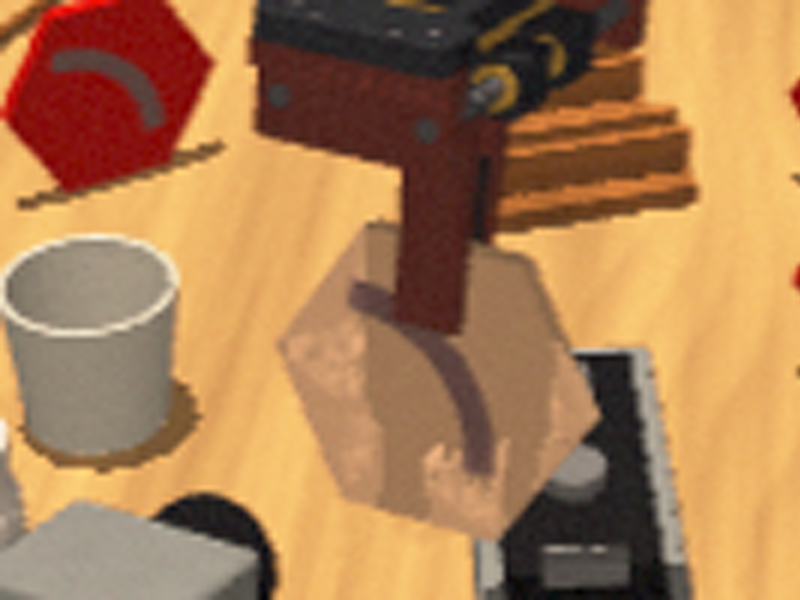

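```bash
python3 - <<'E'
from h import *
np.set_printoptions(precision=2,suppress=True)
P["top"]["T"][:3,3]+=[2,1.7,0]
T=[(156.4,167.1),(147.5,190.9),(133.1,159.3),(123.6,182.4)]
S=[(241.7,272.7),(273.9,281.8),(224.6,285.6),(256,295.7)]
X=[]
for a,b in zip(T,S):
    p,e=tri(a,b);X.append(p);print(p,e)
c=np.mean(X,0)
for pd in(11,12.2,13.4):
    p=np.radians(pd);w=np.radians(-107.9);a=np.array([np.cos(p)*np.cos(w),np.cos(p)*np.sin(w),-np.sin(p)]);n=np.array([np.sin(p)*np.cos(w),np.sin(p)*np.sin(w),np.cos(p)]);y=np.cross(n,a)
    L=c-25*n+58*a
    C=np.array([L+21*(np.cos(t)*y+np.sin(t)*n) for t in np.linspace(0,6.28,90)])
    s=np.array([proj("side",q) for q in C]);t=np.array([proj("top",q) for q in C])
    print(pd,L,"side maxcol(275.5) minrow(271.8)",s[:,0].max(),s[:,1].min(),"top maxcol(170.3)",t[:,0].max(),"maxrow",t[:,1].max())
    g,R,_=goal(L,pd,-107.9,[0,0,23.1])
    if pd==12.2: to(g,R)
E
```

```text
[620.04 409.64 269.  ] 0.9826771872160768
[563.55 426.69 268.87] 1.3603111532431735
[635.38 458.71 280.29] 0.11736506828371579
[581.63 476.61 280.26] 0.9468253790735202
11 [584.12 393.27 239.  ] side maxcol(275.5) minrow(271.8) 276.6905469822128 270.9498314820911 top maxcol(170.3) 171.1705141932866 maxrow 193.11891186502177
12.2 [584.35 393.99 237.91] side maxcol(275.5) minrow(271.8) 276.5098162366733 271.60786754395195 top maxcol(170.3) 170.96121249749214 maxrow 193.09581328725943
clk 14.775 pos [537.69 248.81 227.76] F [-0.74 -0.64 -1.17] op 9.5946863854643 gf 29.995802342891693 j [ 0.32  0.32  1.8   0.22  0.91 -1.06]
tool axes [-0.95  0.31  0.  ] [ 0.07  0.2  -0.98] shift [ 0.23  1.2  -0.79]
turn deg [ 0.05  0.01 -0.14]
13.4 [584.59 394.74 236.84] side maxcol(275.5) minrow(271.8) 276.33085175111114 272.2699574332123 top maxcol(170.3) 170.7467534188021 maxrow 193.06875532874335
```

```bash
python3 -m jog '[[[-0.3,1,-0.8],[0,0,0],5],[[0,0,0],[0,0,0],5],[[0,0,0],[0,0,0],5],[[0,0,0],[0,0,0],5],[[0,0,0],[0,0,0],5],[[0,0,0],[0,0,0],5]]'
python3 - <<'E'
from h import *
s=robot.observe();print(s["eef_pos"],np.abs(s["qd"]).max(),s["opening"],s["ft_force"])
print(robot.job_done())
E
```

```text
clock: 15.52
eef_pos: [538.2, 250.1, 228.8]
tool_rot: [0.156, 0.982, 0.106, 0.017]
ft_force: [-0.5, -0.7, -1.2]
opening: 9.6
gripper_force: 30.0
[538.23827858 250.05315585 228.84409218] 0.0015737445249526037 9.575943557080766 [-0.53084179 -0.71349504 -1.20635378]
the job is handed in; nothing more can be done
None
```

The job is handed in at about 15.5 s. I pressed the round, square and bar keys to the stop in that order, and the arm is holding the hex tile still, glazed face to the lens with its top edge up. I put its centre 150 mm out on the lens axis, with about 2 mm of uncertainty in where the lens is. No verdict came back.

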